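# Fuse the harness tester and switch on the plugged channels

### The arm

A 7-joint arm with a two-finger parallel gripper is mounted at the origin on the work surface. World frame = base frame: x ahead of the robot, y to its left, z up, the work surface at z = 0. Lengths are in m, angles in rad, forces in N, time in s.
With the tool pointing down it reaches from about 0.4 to 0.9 m from the base axis. Payload 5.5 kg.
Tool frame: the origin (TCP) lies between the finger pads; the fingertips stand 25 mm ahead of it and the grasp point (between the pads) lies 6 mm ahead of it; z points along the fingers, y is the line along which they close (so a half turn about z gives the same grasp; the last joint's range is limited). The gripper opens to 92 mm and grips with 3 to 60 N. Pads are 19 mm wide; open, the fingers measure 130 mm over their backs; the gripper's body (75 mm by 190 mm) begins 47 mm behind the grasp point.
Start: joints at [-0.868, 0.501, -0.427, 1.55, 0.221, 1.138, -0.21], TCP at [0.277, 0.588, 0.252] pointing down, gripper open.
Joint ranges: [-2.88, 2.88], [-0.31, 2.03], [-1.54, 1.56], [0.2, 2.42], [-1.41, 4.55], [0.19, 2.02], [-2.57, 2.57]. Speed limits (rad/s): [2.57, 2.57, 3.14, 3.14, 3.14, 3.14, 3.14].

### API

Orientations are given as [roll, pitch, yaw] about the fixed x, y, z axes, in that order (R = Rz(yaw) Ry(pitch) Rx(roll)).
In Python, from station import r gives the robot as it stands. The module is installed in compiled form; this text tells all that it offers.
- The arm moves only by the tool step_arm, never from a script. Its argument "motion" is a list of rows, each a list of 3 entries, a list of its own where there are three numbers: the shift along the tool's x, y, z in mm, then the turn about the tool's z in rad, then the opening, from 0 (shut) to 1 (fully open). A call has 1 to 8 rows; each row shifts and turns the commanded pose from where the row before left it, along the tool's axes as they then stand; what a row does not reach is not made up. A row lasts 1/10 s, in which the tool goes at most 50 mm and 8.59 degrees, less where a joint would pass 70% of its speed; a pose out of reach is approached as far as the arm can. A call with a gripper value outside its range is refused whole. The fingers move at their own pace and stop on an object; "newtons" is the grip in N (left out, the last holds). Time passes only in rows, so rows that do not move let the fingers close. It gives the time, the measured TCP pose, the force, the opening and the grip force at its end, in the units of the state.
- r.state(): the state, without advancing time (a new reading comes with each control period).
- r.camera(name): name is "scene" or "top" or "wrist"; returns the picture (420x560x3 uint8, blue, green, red); there is no depth.
- r.camera_info(name): a dict with "fx", "fy", "cx", "cy" (pixels), "position" and "attitude" of the camera in the world; the wrist camera has in their place "hand_eye" (4x4, takes a point from camera to tool coordinates, whose origin is the TCP and whose axes are the flange's). Camera axes: x right, y down, z forward; pixel columns grow to the right and rows downward; lengths in m; the calibration is good to about 2 mm. A picture is of the moment at which its call begins: read the wrist's pose just before it. camera_info takes no time and is no camera call.
- r.hand_in(): hands the job in; it is judged then, once.
The state is a dict: "t": time; "joint_positions": joint angles; "joint_velocities": joint speeds; "joint_efforts": joint torques, N m; "eef_pos": TCP position; "tool_rot": TCP orientation; "contact_force": force on the tool from outside, world axes, zero at the start; "ft_torque": the same for the moment, N m; "grip_width": opening from 0.0 (shut) to 1.0 (fully open); "grip_force": force on a finger pad.
Only numpy, scipy, OpenCV 4.12 (cv2) and the standard library are available. Lean on these libraries where they do the work, as an engineer would, in place of code of your own. Each camera call takes 0.05 s, during which the arm holds its last target. There are 200 camera calls.

### The job

Get the harness tester ready: while all its toggle switches are still off, take the cartridge fuse from its rest and press it down past the sprung jaw until it sits fully home in the fork clips and the jaw has closed over it. Then switch fully on (right over towards the sockets) just the two toggles whose sockets, straight behind them, hold a tall connector housing. Keep the toggles whose sockets have only a flat cap in their off position the whole time, and do not shove the other things on the bench about.

Things in the scene. Friction and masses are not known exactly. Their poses are not given: they have to be found in the camera images.
- tester: grey metal tester box fixed to the bench, 250 (its x) x 240 (its y) x 60 mm high, flat top. Origin under its centre; x towards its far edge, y to the left along the switch row. On top: fuse holder at x = -80 mm, six toggles in a row at x = +35 mm, six sockets in a row at x = +95 mm, each straight behind its toggle and joined to it by a thin pale line
- clip_seat (a point): where the fuse's centre ends: 80 mm before the tester's centre, 28 mm above its top; fuse along tester y. Brass fork clips 44 mm either side: slot 24 mm wide, floor 10.5 mm below; near cheek 10 mm above, then flared out to 21 mm; far cheek 2 mm below. End stops 141 mm apart, as high as this point. The middle 50 mm is free for fingers down to 10 mm above the top
- jaw (a joint): sprung steel jaw of the clip: two wire arms 57 mm either side of clip_seat, hinged under the fuse about tester y, rising on its far side, with a round nose (radius 4 mm) over the fuse, centred 13.5 mm above and 8.5 mm beyond clip_seat. 0 = closed; grows swinging to the far side, stop 0.5 rad. A fuse pressed straight down opens it by about 0.2 rad with about 6 to 10 N and it springs shut over it
- fuse: cartridge fuse: rod 21 mm in diameter, 127 mm long, white ceramic, a 25 mm copper ferrule at each end, about 90 g. Origin at its centre, y along it, ends alike. Starts level, axis 26 mm above the bench, in a fixed grey rest: plate 60 x 140 x 4 mm, two saddles 14 mm wide, 42 mm either side of the fuse's centre, cheeks as high as the axis; middle 70 mm free for fingers
- plug_a: tall white rectangular connector housing, 22 x 17 mm, standing 32 mm high, fixed in one of the six sockets. Origin at the centre of its underside, 63 mm above the bench
- plug_b: a second connector housing, the same as plug_a, in another socket. The other four sockets hold flat round white blanking caps, 16 mm in diameter and 5 mm high
- sw1_pivot (a point): pivot of the first toggle counted from the left (+y end), 2 mm above the tester's top, at y = +60 mm in the tester's frame (switches are 24 mm apart)
- sw2_pivot (a point): pivot of the second toggle counted from the left (+y end), 2 mm above the tester's top, at y = +36 mm in the tester's frame (switches are 24 mm apart)
- sw3_pivot (a point): pivot of the third toggle counted from the left (+y end), 2 mm above the tester's top, at y = +12 mm in the tester's frame (switches are 24 mm apart)
- sw4_pivot (a point): pivot of the fourth toggle counted from the left (+y end), 2 mm above the tester's top, at y = -12 mm in the tester's frame (switches are 24 mm apart)
- sw5_pivot (a point): pivot of the fifth toggle counted from the left (+y end), 2 mm above the tester's top, at y = -36 mm in the tester's frame (switches are 24 mm apart)
- sw6_pivot (a point): pivot of the sixth toggle counted from the left (+y end), 2 mm above the tester's top, at y = -60 mm in the tester's frame (switches are 24 mm apart)
- sw1 (a joint): angle of the first toggle from the left: steel bat lever 7 mm thick with a 9 mm ball end, 33 mm long from its pivot, turning about tester y. 0 = off, leaning 0.35 rad from upright to the near (fuse) side; 0.70 = on, leaning as much to the far (socket) side. Friction-held: it stays where it is left. Moving it takes about 2 N at the tip, 4 N at 12 mm above the pivot. Starts at 0 to 0.08
- sw2 (a joint): angle of the second toggle from the left, same lever and values as sw1
- sw3 (a joint): angle of the third toggle from the left, same lever and values as sw1
- sw4 (a joint): angle of the fourth toggle from the left, same lever and values as sw1
- sw5 (a joint): angle of the fifth toggle from the left, same lever and values as sw1
- sw6 (a joint): angle of the sixth toggle from the left, same lever and values as sw1
- mug: small blue mug, 72 mm across, 70 mm high, origin under its centre; bystander
- tape: roll of tape lying flat, 90 mm across, 25 mm high, origin under its centre; bystander
- phone: black phone lying flat, 75 (x) x 150 (y) x 9 mm, origin under its centre; bystander
- spare_plug: loose white connector housing lying on its side, 22 x 32 mm, 17 mm high, origin at its underside's centre; bystander
- stapler: stapler, 140 (x) x 35 (y) x 45 mm high, origin under its centre; bystander
- carton: small flat cardboard carton 50 (x) x 90 (y) x 24 mm, origin under its centre; bystander
There are look-alikes about, which are no part of the job. Leave any turquoise look-alike of the fuse alone.

How it is judged:
On the way:
1. the fuse sits home in both fork clips with the jaw closed over it, all toggles still off (x of fuse in the frame of clip_seat between -0.003 and 0.003 m and y of fuse in the frame of clip_seat between -0.012 and 0.012 m and z of fuse in the frame of clip_seat between -0.003 and 0.003 m and angle between the y axis of fuse and the y axis of tester, either way round below 0.06 rad and value of joint jaw below 0.06 rad and value of joint each of sw1, sw2, sw3, sw4, sw5, sw6 below 0.2 rad), for 0.2 s.
At the end, for the whole second after the job is handed in: the fuse rests in the clips (centre within 3 mm of clip_seat, 12 mm along its length, axis within 0.06 rad) with the jaw closed (under 0.06 rad); the two toggles in line with a connector housing are on (above 0.5 rad), the four with a cap are off (below 0.25 rad) (x of fuse in the frame of clip_seat between -0.003 and 0.003 m and y of fuse in the frame of clip_seat between -0.012 and 0.012 m and z of fuse in the frame of clip_seat between -0.003 and 0.003 m and angle between the y axis of fuse and the y axis of tester, either way round below 0.06 rad and value of joint jaw below 0.06 rad and ((horizontal distance between any of plug_a, plug_b and sw1_pivot below 0.0623 m and value of joint sw1 above 0.5 rad) or (horizontal distance between each of plug_a, plug_b and sw1_pivot above 0.0623 m and value of joint sw1 below 0.25 rad)) and ((horizontal distance between any of plug_a, plug_b and sw2_pivot below 0.0623 m and value of joint sw2 above 0.5 rad) or (horizontal distance between each of plug_a, plug_b and sw2_pivot above 0.0623 m and value of joint sw2 below 0.25 rad)) and ((horizontal distance between any of plug_a, plug_b and sw3_pivot below 0.0623 m and value of joint sw3 above 0.5 rad) or (horizontal distance between each of plug_a, plug_b and sw3_pivot above 0.0623 m and value of joint sw3 below 0.25 rad)) and ((horizontal distance between any of plug_a, plug_b and sw4_pivot below 0.0623 m and value of joint sw4 above 0.5 rad) or (horizontal distance between each of plug_a, plug_b and sw4_pivot above 0.0623 m and value of joint sw4 below 0.25 rad)) and ((horizontal distance between any of plug_a, plug_b and sw5_pivot below 0.0623 m and value of joint sw5 above 0.5 rad) or (horizontal distance between each of plug_a, plug_b and sw5_pivot above 0.0623 m and value of joint sw5 below 0.25 rad)) and ((horizontal distance between any of plug_a, plug_b and sw6_pivot below 0.0623 m and value of joint sw6 above 0.5 rad) or (horizontal distance between each of plug_a, plug_b and sw6_pivot above 0.0623 m and value of joint sw6 below 0.25 rad)) and linear speed of fuse below 0.02 m/s); the robot touches nothing.
It fails at once if a toggle whose socket has only a cap is pushed more than 0.25 rad from off ((horizontal distance between each of plug_a, plug_b and sw1_pivot above 0.0623 m and value of joint sw1 above 0.25 rad) or (horizontal distance between each of plug_a, plug_b and sw2_pivot above 0.0623 m and value of joint sw2 above 0.25 rad) or (horizontal distance between each of plug_a, plug_b and sw3_pivot above 0.0623 m and value of joint sw3 above 0.25 rad) or (horizontal distance between each of plug_a, plug_b and sw4_pivot above 0.0623 m and value of joint sw4 above 0.25 rad) or (horizontal distance between each of plug_a, plug_b and sw5_pivot above 0.0623 m and value of joint sw5 above 0.25 rad) or (horizontal distance between each of plug_a, plug_b and sw6_pivot above 0.0623 m and value of joint sw6 above 0.25 rad)).
It fails at once if a bystander (mug, tape, phone, spare connector, stapler, carton) is moved more than 30 mm (distance of any of mug, tape, phone, spare_plug, stapler, carton from where it was at the start of the episode above 0.03 m).
It also fails if it takes over 48 s, if anything falls off the work surface, if the arm or the gripper's body presses on something with over 40 N, if the wrist force passes 120 N, or if a joint passes its speed limit or range.

## Working session

There is one attempt and no reset: what is moved stays moved. The work goes in short steps, Python scripts to look and compute and a tool call to move; the robot and the scene stay as the last step left them, time stands still between calls to the robot, and variables do not carry over. Pictures are saved under pics/ and viewed, at most 10 in all, crops included, and the job is handed in when it is done.

Besides the shell and the picture viewer there is one more tool, called after ">>>" by a JSON object that holds its "fn" and its "kwargs", one argument or row to a line. step_arm: Moves the arm, as the interface text tells. Its arguments: {"type":"object","properties":{"motion":{"type":"array","items":{"type":"array"}},"newtons":{"type":"number"}},"required":["motion"]}

```bash
mkdir -p pics; python3 - <<'E'
from station import r
import cv2
s=r.state();print(s)
for n in("scene","top"):
    i=r.camera(n);cv2.imwrite(f"pics/{n}0.png",i);print(n,r.camera_info(n))
print(r.camera_info("wrist"))
E
```

```text
{'t': 0.0, 'joint_positions': array([-0.86780938,  0.50181622, -0.42677882,  1.5514384 ,  0.22083471,
        1.13826846, -0.21031837]), 'joint_velocities': array([ 4.49530257e-05, -1.39705965e-03, -2.17049855e-03,  8.77131367e-04,
        1.38268024e-03,  1.05425497e-03,  8.96100139e-04]), 'joint_efforts': array([-6.40677263e-04, -5.66586828e+01, -5.81644088e+00, -2.79113406e+01,
       -6.86221244e-02,  3.05940025e-02,  2.04458888e-04]), 'eef_pos': array([0.2765227 , 0.58754868, 0.25070186]), 'tool_rot': array([-3.13972321e+00, -2.92101625e-05,  2.70184357e+00]), 'contact_force': array([ 1.06753349, -0.09491115, -0.19088067]), 'ft_torque': array([ 0.06620517,  0.00515958, -0.07508504]), 'grip_force': 0.0, 'grip_width': 0.9986979836194009}
scene {'fx': 511.180182624794, 'fy': 511.180182624794, 'cx': 280.0941603805422, 'cy': 210.74411008205962, 'position': array([0.8897427 , 0.50042654, 1.31164847]), 'attitude': array([-2.58972731,  0.00864756,  2.48471564])}
top {'fx': 387.96540487003233, 'fy': 387.96540487003233, 'cx': 280.3554501966328, 'cy': 212.3695410621207, 'position': array([ 0.19456018, -0.12085368,  1.27094721]), 'attitude': array([-2.95658297,  0.01967259, -1.57731144])}
{'fx': 295.8047289856129, 'fy': 295.8047289856129, 'cx': 278.84031354888765, 'cy': 207.65605057668225, 'hand_eye': array([[-7.51443607e-04, -9.56193112e-01, -2.92735663e-01,
         7.84951346e-02],
       [ 9.99999483e-01, -9.18883966e-04,  4.34478323e-04,
        -7.59655667e-04],
       [-6.84435286e-04, -2.92735185e-01,  9.56193308e-01,
        -1.34073054e-01],
       [ 0.00000000e+00,  0.00000000e+00,  0.00000000e+00,
         1.00000000e+00]])}
```

View pics/top0.png

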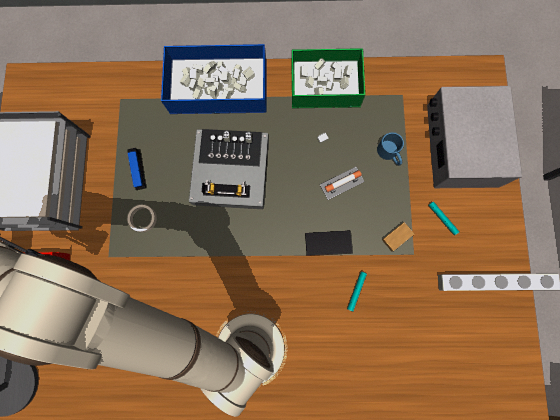

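View pics/scene0.png

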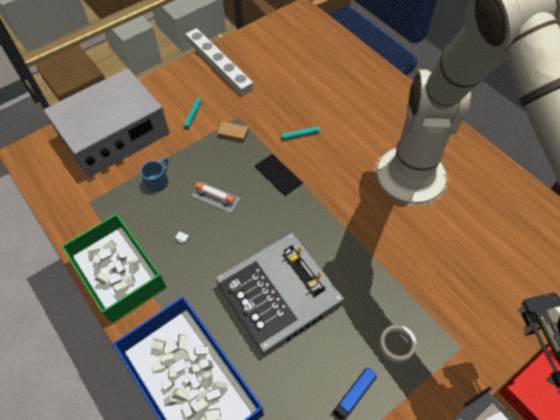

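The top view shows the tester at about (230,168), with the fuse holder on its near side at (226,189) and the sockets at y≈137. Candidates for the fuse:
- White rod with copper ends in a grey rest at (343,181).
- Turquoise rods at (443,217) and (357,290).

By the description I choose (343,181), and will check it in a close crop.

```bash
cat > h.py <<'E'
import numpy as np,cv2
from scipy.spatial.transform import Rotation as R
def cam(r,n,s=None):
    c=r.camera_info(n)
    if n=="wrist":
        T=np.eye(4);T[:3,:3]=R.from_euler('xyz',s["tool_rot"]).as_matrix();T[:3,3]=s["eef_pos"];T=T@c["hand_eye"]
        return c,T[:3,3],T[:3,:3]
    return c,np.array(c["position"]),R.from_euler('xyz',c["attitude"]).as_matrix()
def px2w(C,uv,z):
    c,p,A=C;uv=np.atleast_2d(np.float64(uv))
    d=np.c_[(uv[:,0]-c["cx"])/c["fx"],(uv[:,1]-c["cy"])/c["fy"],np.ones(len(uv))]@A.T
    return p+d*((z-p[2])/d[:,2])[:,None]
def w2px(C,P):
    c,p,A=C;q=(np.atleast_2d(P)-p)@A
    return np.c_[q[:,0]/q[:,2]*c["fx"]+c["cx"],q[:,1]/q[:,2]*c["fy"]+c["cy"]]
def blobs(m,amin):
    n,_,st,ce=cv2.connectedComponentsWithStats(m.astype(np.uint8))
    return [(ce[i],st[i,4]) for i in range(1,n) if st[i,4]>=amin]
E
python3 - <<'E'
from station import r
from h import *
out=[]
for n,box,fb in(("top",(180,120,100,100),(310,160,65,45)),("scene",(210,225,140,130),(185,170,65,50))):
    i=cv2.imread(f"pics/{n}0.png");C=cam(r,n)
    x,y,w,h=fb;hsv=cv2.cvtColor(i,cv2.COLOR_BGR2HSV)
    m=np.zeros(i.shape[:2],bool);m[y:y+h,x:x+w]=((hsv[...,0]<20)&(hsv[...,1]>110)&(hsv[...,2]>110))[y:y+h,x:x+w]
    for c,a in blobs(m,5):print(n,c,a,px2w(C,c,.028)[0])
    x,y,w,h=box;g=cv2.cvtColor(i,cv2.COLOR_BGR2GRAY)
    out.append(cv2.resize(i[y:y+h,x:x+w],(400,400*h//w),interpolation=cv2.INTER_CUBIC)[:370])
x,y,w,h=310,160,65,45
o=np.zeros((600,800,3),np.uint8)
for k,a in enumerate(out):o[:a.shape[0],k*400:k*400+400]=a
f=cv2.resize(cv2.imread("pics/top0.png")[y:y+h,x:x+w],None,fx=4.8,fy=4.8);o[380:380+f.shape[0],:f.shape[1]]=f
cv2.imwrite("pics/crop1.png",o)
E
```

```text
top [357.15555556 173.68888889] 45 [ 0.55498499 -0.35290455  0.028     ]
top [329.13953488 187.51162791] 43 [ 0.50897038 -0.25903879  0.028     ]
scene [198.46511628 185.27906977] 43 [ 0.55645785 -0.35735061  0.028     ]
scene [229.06976744 198.1627907 ] 43 [ 0.50949656 -0.26133899  0.028     ]
```

View pics/crop1.png

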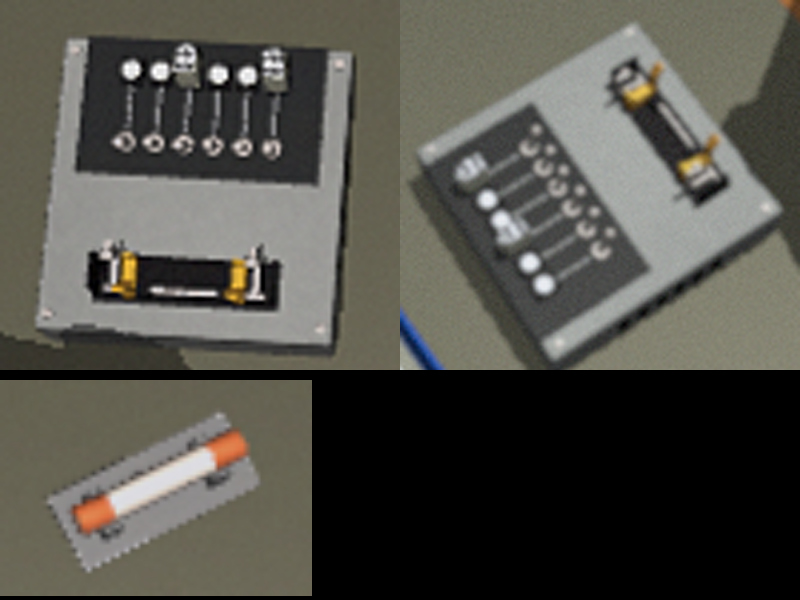

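The fuse is the white rod with copper ends at (343,181), checked in the crop. The plugs stand 3rd and 6th from the left, so those are sw3 and sw6. All levers lean to the near side. Next I work out the tester pose.

```bash
python3 - <<'E'
from station import r
from h import *
C=cam(r,"top")
q=np.array([[75,38],[352,50],[38,328],[333,350]])/4+[180,120]
P=px2w(C,q,.06);print(P)
S=cam(r,"scene");q2=np.array([[633,25],[420,150],[780,208],[553,360]])
q2=np.c_[(q2[:,0]-400)/400*140+210,q2[:,1]/400*140+225]
print(px2w(S,q2,.06))
print(P.mean(0),px2w(S,q2,.06).mean(0))
E
```

```text
[[ 0.70429123  0.17087689  0.06      ]
 [ 0.69039001 -0.0594078   0.06      ]
 [ 0.45818821  0.19270517  0.06      ]
 [ 0.43772418 -0.04409575  0.06      ]]
[[ 0.44860272 -0.03690006  0.06      ]
 [ 0.68787869 -0.05440906  0.06      ]
 [ 0.46104287  0.19456833  0.06      ]
 [ 0.70732092  0.17946306  0.06      ]]
[0.57264841 0.06501963 0.06      ] [0.5762113  0.07068057 0.06      ]
```

```bash
cat >> h.py <<'E'
def plan(r,target,yaw):
    s=r.state();p=s["eef_pos"];y=s["tool_rot"][2]
    M=R.from_euler('xyz',s["tool_rot"]).as_matrix()
    dt=-(((yaw-y)+np.pi)%(2*np.pi)-np.pi)
    d=np.array(target)-p
    t=np.linalg.norm(d)
    M2=R.from_euler('xyz',[np.pi,0,yaw]).as_matrix()
    print("now",p.round(4),s["tool_rot"].round(4),"F",s["contact_force"].round(1),"g",round(s["grip_width"],3),round(s["grip_force"],1),"t",s["t"])
    print("shift now-axes mm",(1000*M.T@d).round(1),"turn",round(dt,4),"after-turn axes",(1000*M2.T@d).round(1))
E
python3 - <<'E'
from station import r
from h import *
plan(r,[.55,.07,.25],2.03)
E
```

```text
now [0.2765 0.5876 0.2508] [-3.1398e+00 -1.0000e-04  2.7018e+00] F [-0.7  0.1  0.6] g 0.997 0.0 t 0.1
shift now-axes mm [-467.8 -351.9    1.4] turn 0.6718 after-turn axes [-585.2   15.7    0.8]
```

>>> {"fn": "step_arm", "kwargs": {
  "motion": [
    [[0,0,0],0.134,1],
    [[0,0,0],0.134,1],
    [[0,0,0],0.134,1],
    [[0,0,0],0.134,1],
    [[0,0,0],0.134,1],
    [[-45,1,0],0,1],
    [[-45,1,0],0,1],
    [[-45,1,0],0,1]
  ]
}}

```text
t: 0.9
eef_pos: [0.3395, 0.4671, 0.251]
tool_rot: [-3.141, 0.001, 2.033]
contact_force: [0.3, -0.4, 0.7]
grip_width: 1.0
grip_force: 0.0
```

>>> {"fn": "step_arm", "kwargs": {
  "motion": [
    [[-45,1,0],0,1],
    [[-45,1,0],0,1],
    [[-45,1,0],0,1],
    [[-45,2,0],0,1],
    [[-45,2,0],0,1],
    [[-45,2,0],0,1],
    [[-45,1,0],0,1],
    [[-45,1,0],0,1]
  ]
}}

```text
t: 1.7
eef_pos: [0.5098, 0.1493, 0.2515]
tool_rot: [-3.141, -0.0, 2.032]
contact_force: [1.2, 0.8, -0.4]
grip_width: 0.998
grip_force: 0.0
```

>>> {"fn": "step_arm", "kwargs": {
  "motion": [
    [[-45,1,0],0,1],
    [[-40,1,0],0,1],
    [[0,0,0],0,1],
    [[0,0,0],0,1]
  ]
}}

```text
t: 2.1
eef_pos: [0.549, 0.0746, 0.2512]
tool_rot: [-3.141, -0.0, 2.029]
contact_force: [-0.3, 1.0, 0.7]
grip_width: 1.004
grip_force: 0.0
```

```bash
python3 - <<'E'
from station import r
from h import *
import pickle
plan(r,[.532,-.308,.20],2.03)
s=r.state();i=r.camera("wrist");cv2.imwrite("pics/w1.png",i);pickle.dump(s,open("w1.pkl","wb"))
C=cam(r,"wrist",s)
t=np.array([.5745,.068,.06]);x=np.array([np.cos(-.072),np.sin(-.072),0]);y=np.array([-x[1],x[0],0])
for k in range(6):print(w2px(C,t+.095*x+(60-24*k)/1e3*y).round(0),end=' ')
print([w2px(C,t+a*x*.125+b*y*.12).round(1) for a in(-1,1) for b in(1,-1)])
E
```

```text
now [0.549  0.0746 0.2512] [-3.1405e+00 -4.0000e-04  2.0288e+00] F [-0.3  1.   0.7] g 1.004 0.0 t 2.1
shift now-axes mm [-335.6 -184.4   51.2] turn -0.0012 after-turn axes [-335.4 -184.8   51.2]
[[395. 201.]] [[382. 218.]] [[370. 235.]] [[359. 251.]] [[347. 266.]] [[337. 281.]] [array([[251.1,  41.3]]), array([[153.7, 237.1]]), array([[449.4, 169.2]]), array([[330.3, 326.5]])]
```

View pics/w1.png

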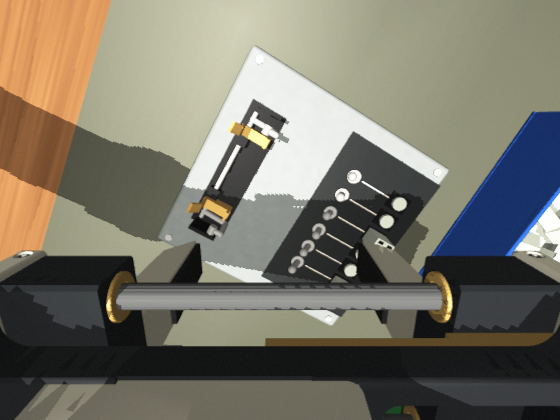

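The wrist view shows the tester's corners at (255,46), (447,170), (160,241) and (333,324). The fuse holder is around (225,185), cap sockets are at (399,204) and (387,222), and a tall plug is at (385,242), which is the third from the left.

```bash
python3 - <<'E'
from station import r
from h import *
import pickle
C=cam(r,"wrist",pickle.load(open("w1.pkl","rb")))
P=px2w(C,[[255,46],[447,170],[160,241],[333,324]],.06);print(P.round(4),P.mean(0))
for a,b in((0,1),(2,3),(2,0),(3,1)):
    d=P[b]-P[a];print(np.linalg.norm(d),np.arctan2(d[1],d[0]))
print(px2w(C,[[399.5,204],[387,222]],.065))
E
```

```text
[[ 0.4636  0.1946  0.06  ]
 [ 0.7059  0.1768  0.06  ]
 [ 0.4496 -0.0441  0.06  ]
 [ 0.6918 -0.0558  0.06  ]] [0.57774376 0.06789683 0.06      ]
0.24299839432472967 -0.0732935071620703
0.2425323811901234 -0.04798639980712812
0.23915605542619806 1.5121686301032762
0.23301204594936384 1.5102218945773647
[[0.67771654 0.12088839 0.065     ]
 [0.67664037 0.09635212 0.065     ]]
```

>>> {"fn": "step_arm", "kwargs": {
  "motion": [
    [[-42,-23,0],0,1],
    [[-42,-23,0],0,1],
    [[-42,-23,0],0,1],
    [[-42,-23,0],0,1],
    [[-42,-23,0],0,1],
    [[-42,-23,0],0,1],
    [[-4,-25,0],0,1],
    [[0,-20,20],0,1]
  ]
}}

```text
t: 2.95
eef_pos: [0.5002, -0.2364, 0.2336]
tool_rot: [3.138, 0.004, 2.031]
contact_force: [-0.3, -0.6, 0.7]
grip_width: 1.004
grip_force: 0.0
```

>>> {"fn": "step_arm", "kwargs": {
  "motion": [
    [[0,0,0],0,1],
    [[0,0,0],0,1]
  ]
}}

```text
t: 3.15
eef_pos: [0.4996, -0.2328, 0.2316]
tool_rot: [3.141, -0.001, 2.034]
contact_force: [0.3, -0.1, 0.3]
grip_width: 0.997
grip_force: 0.0
```

```bash
python3 - <<'E'
from station import r
from h import *
s=r.state();i=r.camera("wrist");cv2.imwrite("pics/w2.png",i)
C=cam(r,"wrist",s);plan(r,[.532,-.308,.2],2.03)
hsv=cv2.cvtColor(i,cv2.COLOR_BGR2HSV)
m=((hsv[...,0]<20)&(hsv[...,1]>120)&(hsv[...,2]>110));m[255:]=0
for c,a in blobs(m,30):print(c,a,px2w(C,c,.0365)[0])
E
```

```text
now [ 0.5006 -0.2327  0.2322] [ 3.1402e+00 -3.0000e-04  2.0349e+00] F [ 0.8 -0.5  0.8] g 1.0 0.0 t 3.2
shift now-axes mm [-81.4  -5.6  32.2] turn 0.0049 after-turn axes [-81.4  -5.2  32.2]
[ 58.46786193 108.59035114] 26884 [ 0.25277768 -0.25841336  0.0365    ]
[275.97865854 212.67682927] 328 [ 0.50937112 -0.25955357  0.0365    ]
[555.69158879 233.22429907] 107 [ 0.82051769 -0.13352735  0.0365    ]
```

View pics/w2.png

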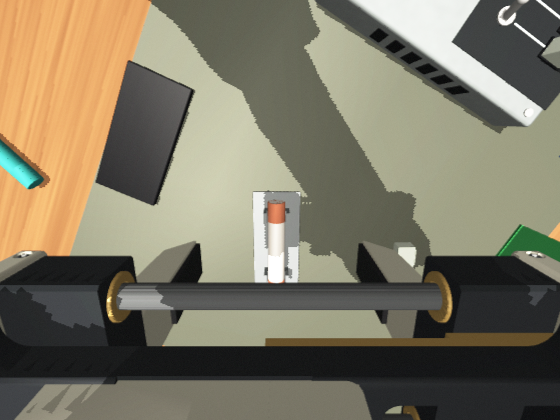

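The wrist view shows the copper near ferrule at (276,212), the white rod running straight down the image to (276,283), and the rest under it. The fuse axis matches the tool x axis.

>>> {"fn": "step_arm", "kwargs": {
  "motion": [
    [[-40,-3,0],0,1],
    [[-40,-3,20],0,1],
    [[0,0,45],0,0.7],
    [[0,0,45],0,0.7],
    [[0,0,0],0,0.7],
    [[0,0,0],0,0.7]
  ]
}}

```text
t: 3.8
eef_pos: [0.5305, -0.3076, 0.122]
tool_rot: [-3.142, -0.001, 2.034]
contact_force: [0.2, -0.0, 1.1]
grip_width: 0.722
grip_force: 0.0
```

```bash
python3 - <<'E'
from station import r
from h import *
plan(r,[.532,-.307,.037],2.03)
E
```

```text
now [ 0.5305 -0.3076  0.122 ] [-3.1416e+00 -1.3000e-03  2.0343e+00] F [ 0.2 -0.   1.1] g 0.722 0.0 t 3.8
shift now-axes mm [-0.2  1.6 85. ] turn 0.0043 after-turn axes [-0.1  1.6 85. ]
```

>>> {"fn": "step_arm", "kwargs": {
  "motion": [
    [[0,1,40],0,0.7],
    [[0,0.5,30],0,0.7],
    [[0,0,15],0,0.7],
    [[0,0,0],0,0.7],
    [[0,0,0],0,0.7],
    [[0,0,0],0,0.15],
    [[0,0,0],0,0.15],
    [[0,0,0],0,0.15]
  ],
  "newtons": 10
}}

```text
t: 4.6
eef_pos: [0.5313, -0.3089, 0.0379]
tool_rot: [3.14, 0.001, 2.032]
contact_force: [0.4, 0.5, -0.1]
grip_width: 0.486
grip_force: 0.0
```

>>> {"fn": "step_arm", "kwargs": {
  "motion": [
    [[0,0,0],0,0.0],
    [[0,0,0],0,0.0],
    [[0,0,0],0,0.0],
    [[0,0,0],0,0.0]
  ],
  "newtons": 10
}}

```text
t: 5.0
eef_pos: [0.5314, -0.308, 0.0368]
tool_rot: [3.141, 0.0, 2.032]
contact_force: [2.9, 1.1, 0.1]
grip_width: 0.221
grip_force: 10.0
```

>>> {"fn": "step_arm", "kwargs": {
  "motion": [
    [[0,0.5,0],0,0],
    [[0,0,0],0,0],
    [[0,0,-5],0,0],
    [[0,0,-40],0,0],
    [[0,0,-50],0,0],
    [[0,0,-50],0,0],
    [[0,0,0],0,0],
    [[0,0,0],0,0]
  ],
  "newtons": 45
}}

```text
t: 5.8
eef_pos: [0.5312, -0.3092, 0.1835]
tool_rot: [3.14, 0.002, 2.031]
contact_force: [-1.1, -1.0, -2.0]
grip_width: 0.221
grip_force: 45.0
```

```bash
python3 - <<'E'
from station import r
from h import *
s=r.state();i=r.camera("wrist");cv2.imwrite("pics/w3.png",i)
C=cam(r,"wrist",s);plan(r,[.4977,.0735,.19],1.507)
E
```

```text
now [ 0.5301 -0.3084  0.1815] [-3.1408e+00 -5.0000e-04  2.0313e+00] F [-0.6  0.5 -2.1] g 0.217 45.0 t 5.85
shift now-axes mm [356.5 140.6  -8.4] turn 0.5243 after-turn axes [379.  -56.7  -8.5]
```

View pics/w3.png

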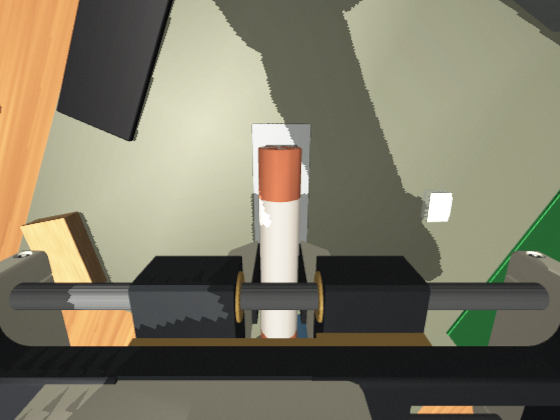

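The fuse is held straight: its end is at (280,146) and the ferrule edge at row 201. Next I stop short of the holder to measure it.

```bash
python3 - <<'E'
from station import r
from h import *
T=r.camera_info("wrist");H=T["hand_eye"]
C=(T,H[:3,3],H[:3,:3])
print(px2w(C,[[280,201],[280,201],[258,201],[301,201]],0.0005)[:, :2]*1e3, px2w(C,[[280,146],[280,150]],.008)*1e3)
plan(r,[.5,-.06,.19],1.507)
E
```

```text
[[40.33001493  0.43445811]
 [40.33001493  0.43445811]
 [40.3411922  -9.95852718]
 [40.31934385 10.35677192]] [[65.18951523  0.46144043  8.        ]
 [63.32574964  0.46217789  8.        ]]
now [ 0.5301 -0.3084  0.1815] [-3.1408e+00 -5.0000e-04  2.0313e+00] F [-0.6  0.5 -2.1] g 0.217 45.0 t 5.85
shift now-axes mm [235.9  83.4  -8.4] turn 0.5243 after-turn axes [245.9 -45.9  -8.5]
```

>>> {"fn": "step_arm", "kwargs": {
  "motion": [
    [[0,0,0],0.131,0],
    [[0,0,0],0.131,0],
    [[0,0,0],0.131,0],
    [[0,0,0],0.131,0],
    [[40,-7,-1],0,0],
    [[40,-7,-1],0,0],
    [[40,-7,-1],0,0],
    [[40,-7,-1],0,0]
  ]
}}

```text
t: 6.65
eef_pos: [0.5108, -0.1452, 0.1833]
tool_rot: [-3.137, -0.0, 1.507]
contact_force: [1.1, 0.2, -1.1]
grip_width: 0.217
grip_force: 45.0
```

>>> {"fn": "step_arm", "kwargs": {
  "motion": [
    [[40,-7,-1],0,0],
    [[40,-7,-1],0,0],
    [[5,-4,-1],0,0],
    [[0,0,0],0,0],
    [[0,0,0],0,0]
  ]
}}

```text
t: 7.15
eef_pos: [0.4998, -0.0622, 0.1877]
tool_rot: [-3.139, 0.001, 1.507]
contact_force: [0.4, -0.6, 0.0]
grip_width: 0.217
grip_force: 45.0
```

```bash
python3 - <<'E'
from station import r
from h import *
import pickle
s=r.state();i=r.camera("wrist");cv2.imwrite("pics/w4.png",i);pickle.dump(s,open("w4.pkl","wb"))
C=cam(r,"wrist",s);plan(r,[.4977,.0735,.19],1.507)
o=i[0:260,120:460];cv2.imwrite("pics/w4c.png",cv2.resize(o,None,fx=2.3,fy=2.3,interpolation=cv2.INTER_CUBIC))
E
```

```text
now [ 0.5001 -0.0627  0.1879] [-3.1401e+00  1.0000e-03  1.5056e+00] F [ 0.2 -0.4 -1.2] g 0.214 45.0 t 7.2
shift now-axes mm [135.7 -11.2  -2.2] turn -0.0014 after-turn axes [135.7 -11.   -2.1]
```

View pics/w4c.png

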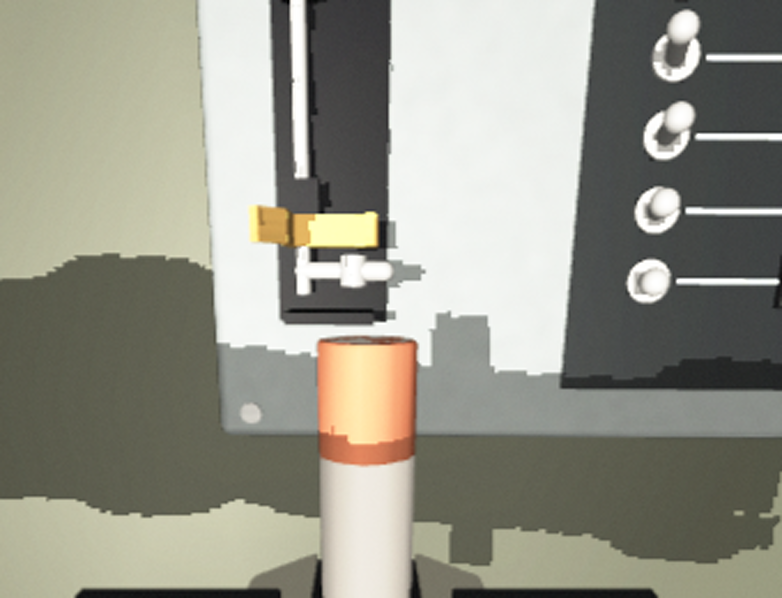

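The crop (offset column 120, scale 2.3) shows:
- the tester's near-right corner at (225,433), with its near edge up to (198,0)
- the dark holder base edges at about 280 and 387
- the brass clip floor from 308 to 378 at row 230
- the jaw nose at (353,270)
- the fuse held at columns 318–415

```bash
python3 - <<'E'
from station import r
from h import *
import pickle
C=cam(r,"wrist",pickle.load(open("w4.pkl","rb")))
f=lambda a,z:px2w(C,np.array(a)/2.3+[120,0],z)[:,:2]
e=f([[224,433],[211,200],[198,0],[780,437]],.06)
print("edge",e.round(4),[np.arctan2(*(e[k]-e[0])[::-1]) for k in(1,2,3)])
th=(np.arctan2(*(e[2]-e[0])[::-1])-np.pi/2);print(th)
x=np.array([np.cos(th),np.sin(th)]);y=np.array([-x[1],x[0]])
print("seat from corner",e[0]+.045*x+.12*y)
n=f([[353,270]],.1015)[0];print("nose",n,"seat from nose",n-.0085*x+.057*y)
g=f([[308,230],[378,230],[250,225]],.0775);print("floor",g,"seat x from far cheek top:",f([[378,230]],.086), "flare",f([[250,225]],.109))
print("toggle bushings",f([[676,57],[667,137],[657,211],[650,283]],.062))
E
```

```text
edge [[ 0.4455 -0.042 ]
 [ 0.4515  0.0432]
 [ 0.4553  0.1047]
 [ 0.6643 -0.0577]] [np.float64(1.499684459784878), np.float64(1.5038330135078453), np.float64(-0.07192799221038254)]
-0.0669633132870513
seat from corner [0.49837882 0.07475875]
nose [0.50127945 0.0160537 ] seat from nose [0.49661256 0.07349471]
floor [[0.48657958 0.02993915]
 [0.51016946 0.02840778]
 [0.4672115  0.03278563]] seat x from far cheek top: [[0.51000019 0.02797357]] flare [[0.47212649 0.03061167]]
toggle bushings [[0.61348643 0.07724495]
 [0.61204761 0.05294626]
 [0.61003919 0.0291191 ]
 [0.60896604 0.00447183]]
```

```bash
python3 - <<'E'
from station import r
from h import *
import pickle
C=cam(r,"wrist",pickle.load(open("w4.pkl","rb")))
th=-.0695;x=np.array([np.cos(th),np.sin(th),0]);y=np.array([-x[1],x[0],0])
for sx in(.4966,.4984,.5002):
    S=np.array([sx,.074,.088])
    g=lambda a,b,c:((w2px(C,S+a/1e3*x+b/1e3*y+[0,0,c/1e3])[0]-[120,0])*2.3).round(0)
    print(sx,"near bot/top",g(-12,-44,-10.5),g(-12,-44,10),"far bot/top",g(12,-44,-10.5),g(12,-44,-2),g(14,-44,-2),"nose",g(8.5,-57,13.5),"stop",g(0,-70.5,0),"plate z60 c",g(0,-44,-28))
s=pickle.load(open("w4.pkl","rb"));print(px2w(C,[[366/2.3+120,400/2.3]],.19),s["eef_pos"])
E
```

```text
0.4966 near bot/top [293. 228.] [286. 224.] far bot/top [364. 228.] [364. 227.] [370. 227.] nose [352. 268.] stop [328. 311.] plate z60 c [331. 231.]
0.4984 near bot/top [298. 228.] [292. 224.] far bot/top [369. 228.] [370. 226.] [376. 226.] nose [358. 268.] stop [333. 310.] plate z60 c [336. 231.]
0.5002 near bot/top [304. 227.] [298. 223.] far bot/top [375. 227.] [375. 226.] [381. 226.] nose [364. 268.] stop [338. 310.] plate z60 c [341. 230.]
[[ 0.5037329  -0.00841213  0.19      ]] [ 0.49976278 -0.06215412  0.18766112]
```

>>> {"fn": "step_arm", "kwargs": {
  "motion": [
    [[34,-3,0],0,0],
    [[34,-3,0],0,0],
    [[34,-3,0],0,0],
    [[33,-2,15],0,0],
    [[0,0,25],0,0],
    [[0,0,5],0,0],
    [[0,0,0],0,0],
    [[0,0,0],0,0]
  ]
}}

```text
t: 8.0
eef_pos: [0.4988, 0.0727, 0.1442]
tool_rot: [3.141, 0.001, 1.505]
contact_force: [0.4, -0.1, -0.5]
grip_width: 0.214
grip_force: 45.0
```

```bash
python3 - <<'E'
from station import r
from h import *
import pickle
plan(r,[.4975,.073,.099],1.502)
s=r.state();i=r.camera("wrist");cv2.imwrite("pics/w5.png",i);pickle.dump(s,open("w5.pkl","wb"))
o=i[20:260,140:420];cv2.imwrite("pics/w5c.png",cv2.resize(o,None,fx=2.5,fy=2.5,interpolation=cv2.INTER_CUBIC))
E
```

```text
now [0.4988 0.0727 0.1442] [3.1411e+00 6.0000e-04 1.5047e+00] F [ 0.4 -0.1 -0.5] g 0.214 45.0 t 8.0
shift now-axes mm [ 0.3 -1.3 45.2] turn 0.0027 after-turn axes [ 0.2 -1.3 45.2]
```

View pics/w5c.png

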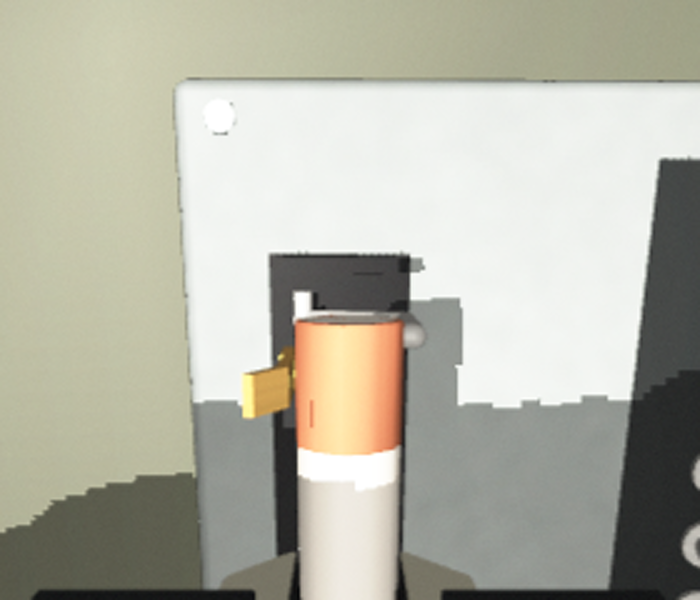

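The crop shows the fuse over the holder: the tester's near-left corner is at (176,83), the base end at row 255 spans columns 270–410, and the brass flare on the near side is at 243–290.

```bash
python3 - <<'E'
from station import r
from h import *
import pickle
C=cam(r,"wrist",pickle.load(open("w5.pkl","rb")))
f=lambda a,z:px2w(C,np.array(a)/2.5+[140,20],z)[:,:2]
e=f([[175,82],[188,330],[203,590],[690,83]],.06)
print(e.round(4),[np.arctan2(*(e[k]-e[0])[::-1]) for k in(1,2,3)])
th=-.07;x=np.array([np.cos(th),np.sin(th)]);y=np.array([-x[1],x[0]])
print("seat from corner",e[0]+.045*x-.12*y, [e[k]@x+.045-np.array([.498,.074])@x for k in range(3)])
print("base mid",f([[270,255],[410,255]],.06),f([[270,255],[410,255]],.088))
E
```

```text
[[0.4616 0.1947]
 [0.4566 0.1297]
 [0.4506 0.0464]
 [0.5983 0.1853]] [np.float64(-1.6475039141871115), np.float64(-1.6445114442381987), np.float64(-0.06832006761300428)]
seat from corner [0.49807488 0.07184055] [np.float64(0.00022573630190059202), np.float64(-0.00021162987773110098), np.float64(-0.0003265402002178841)]
base mid [[0.48248177 0.14900494]
 [0.52207463 0.14635193]] [[0.48525998 0.14922737]
 [0.51977222 0.1469148 ]]
```

>>> {"fn": "step_arm", "kwargs": {
  "motion": [
    [[0,-1.2,10],0.005,0],
    [[0,0,8],0,0],
    [[0,0,4],0,0],
    [[0,0,4],0,0],
    [[0,0,0],0,0],
    [[0,0,0],0,0]
  ],
  "newtons": 50
}}

```text
t: 8.65
eef_pos: [0.4956, 0.0747, 0.1176]
tool_rot: [-3.139, 0.0, 1.503]
contact_force: [-4.6, 0.1, 7.5]
grip_width: 0.217
grip_force: 50.0
```

>>> {"fn": "step_arm", "kwargs": {
  "motion": [
    [[0,0,4],0,0],
    [[0,0,4],0,0],
    [[0,0,0],0,0],
    [[0,0,0],0,0]
  ]
}}

```text
t: 9.05
eef_pos: [0.4947, 0.0748, 0.1086]
tool_rot: [-3.137, 0.001, 1.503]
contact_force: [-4.3, 1.5, -3.3]
grip_width: 0.218
grip_force: 50.0
```

>>> {"fn": "step_arm", "kwargs": {
  "motion": [
    [[0,0.5,4],0,0],
    [[0,0.5,3],0,0],
    [[0,0,2],0,0],
    [[0,0,0],0,0],
    [[0,0,0],0,0]
  ]
}}

```text
t: 9.55
eef_pos: [0.4974, 0.0743, 0.1001]
tool_rot: [-3.14, 0.0, 1.503]
contact_force: [-2.0, 0.6, -9.3]
grip_width: 0.213
grip_force: 50.0
```

```bash
python3 - <<'E'
from station import r
from h import *
plan(r,[.498,.073,.099],1.5)
i=r.camera("wrist");o=i[20:260,140:420];cv2.imwrite("pics/w6c.png",cv2.resize(o,None,fx=2.5,fy=2.5,interpolation=cv2.INTER_CUBIC))
E
```

```text
now [0.4974 0.0743 0.1001] [-3.1405e+00  4.0000e-04  1.5026e+00] F [-2.   0.6 -9.3] g 0.213 50.0 t 9.55
shift now-axes mm [-1.3  0.7  1.1] turn 0.0026 after-turn axes [-1.3  0.7  1.1]
```

View pics/w6c.png

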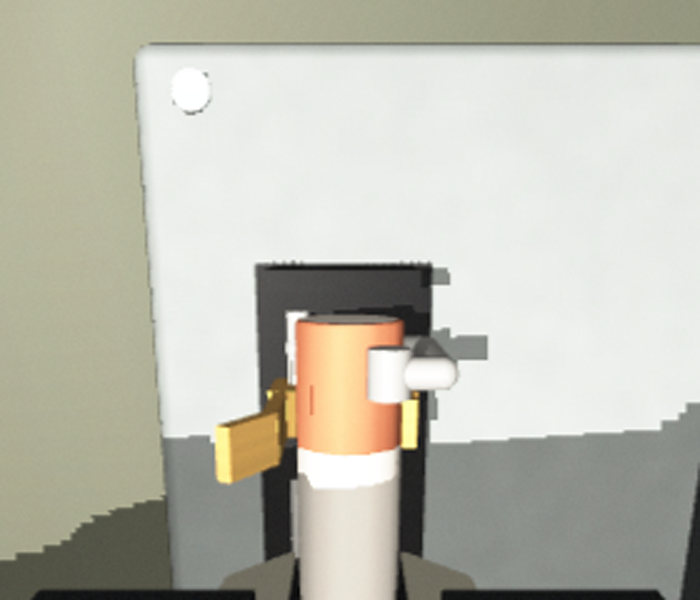

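The nose, at (388,373), now sits over the ferrule. I press the last bit down until the floor pushes back.

>>> {"fn": "step_arm", "kwargs": {
  "motion": [
    [[0,0,1.5],0,0],
    [[0,0,1],0,0],
    [[0,0,0],0,0],
    [[0,0,0],0,0]
  ]
}}

```text
t: 10.0
eef_pos: [0.4983, 0.0745, 0.0987]
tool_rot: [3.141, -0.0, 1.503]
contact_force: [-4.1, -0.6, 2.4]
grip_width: 0.214
grip_force: 50.0
```

>>> {"fn": "step_arm", "kwargs": {
  "motion": [
    [[0,0,1],0,0],
    [[0,0,0.5],0,0],
    [[0,0,0],0,0],
    [[0,0,0],0,0]
  ]
}}

```text
t: 10.4
eef_pos: [0.4983, 0.0745, 0.0985]
tool_rot: [3.141, -0.0, 1.503]
contact_force: [-9.1, -1.2, 16.7]
grip_width: 0.217
grip_force: 50.0
```

The fuse is on the floor (stiff contact). I release it and back off up.

>>> {"fn": "step_arm", "kwargs": {
  "motion": [
    [[0,-0.5,-1],0,0.22],
    [[0,0,0],0,0.3],
    [[0,0,0],0,0.4],
    [[0,0,0],0,0.45],
    [[0,0,0],0,0.45],
    [[0,0,0],0,0.45]
  ],
  "newtons": 20
}}

```text
t: 11.0
eef_pos: [0.4976, 0.0747, 0.0976]
tool_rot: [3.141, -0.0, 1.503]
contact_force: [0.5, 0.1, -0.2]
grip_width: 0.45
grip_force: 0.0
```

>>> {"fn": "step_arm", "kwargs": {
  "motion": [
    [[0,0,-10],0,0.45],
    [[0,0,-30],0,0.45],
    [[0,0,-40],0,0.45],
    [[-40,0,-20],0,0],
    [[-40,0,0],0,0],
    [[-30,0,0],0,0],
    [[0,0,0],0,0],
    [[0,0,0],0,0]
  ]
}}

```text
t: 11.8
eef_pos: [0.49, -0.0357, 0.1984]
tool_rot: [3.141, -0.0, 1.501]
contact_force: [0.2, 1.1, 0.0]
grip_width: 0.066
grip_force: 0.0
```

```bash
python3 - <<'E'
from station import r
from h import *
import pickle
s=r.state();i=r.camera("wrist");pickle.dump(s,open("w7.pkl","wb"));cv2.imwrite("pics/w7.png",i)
plan(r,[.62,.06,.15],1.5)
cv2.imwrite("pics/w7c.png",cv2.resize(i[:260,100:500],None,fx=2,fy=2,interpolation=cv2.INTER_CUBIC))
E
```

```text
now [ 0.4901 -0.0346  0.1981] [ 3.1411e+00 -7.0000e-04  1.5028e+00] F [-0.3  0.8  0.3] g 0.03 0.0 t 11.85
shift now-axes mm [103.1 123.2  48.3] turn 0.0028 after-turn axes [103.5 122.9  48.1]
```

View pics/w7c.png

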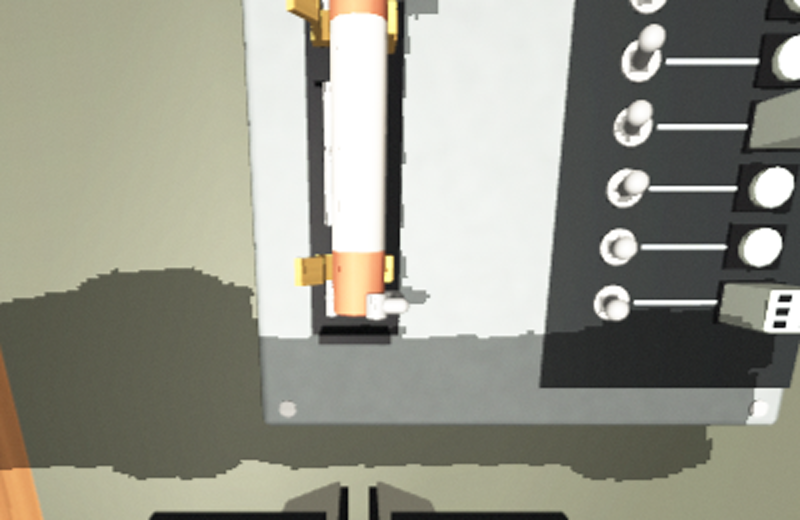

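The fuse lies home between both clips with the jaw nose at (378,305) over it. All levers lean near, and the plugs are in line with levers (633,126), sw3, and (612,302), sw6. Now toggle sw3.

>>> {"fn": "step_arm", "kwargs": {
  "motion": [
    [[30,17,0],0,0],
    [[30,17,0],0,0],
    [[30,17,0],0,0],
    [[30,17.5,0],0,0],
    [[0,0,40],0.003,0],
    [[0,0,18],0,0],
    [[0,0,0],0,0],
    [[0,0,0],0,0]
  ]
}}

```text
t: 12.65
eef_pos: [0.5662, 0.0811, 0.1398]
tool_rot: [-3.141, -0.0, 1.502]
contact_force: [0.4, 0.7, 0.8]
grip_width: 0.005
grip_force: 0.0
```

```bash
python3 - <<'E'
from station import r
from h import *
plan(r,[.5667,.0806,.105],1.5)
E
```

```text
now [0.5662 0.0811 0.1398] [-3.1408e+00 -2.0000e-04  1.5015e+00] F [0.4 0.7 0.8] g 0.005 0.0 t 12.65
shift now-axes mm [-0.5  0.5 34.8] turn 0.0015 after-turn axes [-0.5  0.5 34.8]
```

>>> {"fn": "step_arm", "kwargs": {
  "motion": [
    [[0,0,20],0,0],
    [[0,0,15],0,0],
    [[0,0,0],0,0],
    [[0,0,0],0,0]
  ]
}}

```text
t: 13.05
eef_pos: [0.5666, 0.08, 0.1052]
tool_rot: [3.142, -0.0, 1.5]
contact_force: [-0.2, 0.1, 0.8]
grip_width: 0.009
grip_force: 0.0
```

>>> {"fn": "step_arm", "kwargs": {
  "motion": [
    [[0,5,0],0,0],
    [[0,5,0],0,0],
    [[0,5,0],0,0],
    [[0,0,0],0,0]
  ]
}}

```text
t: 13.45
eef_pos: [0.5825, 0.0788, 0.1051]
tool_rot: [3.14, -0.0, 1.499]
contact_force: [-0.1, 0.1, 0.1]
grip_width: 0.006
grip_force: 0.0
```

>>> {"fn": "step_arm", "kwargs": {
  "motion": [
    [[0,4,0],0,0],
    [[0,4,0],0,0],
    [[0,0,0],0,0]
  ]
}}

```text
t: 13.75
eef_pos: [0.5905, 0.0783, 0.1063]
tool_rot: [3.14, -0.001, 1.5]
contact_force: [-3.7, -0.7, 9.8]
grip_width: 0.003
grip_force: 4.8
```

>>> {"fn": "step_arm", "kwargs": {
  "motion": [
    [[0,-5,0],0,0],
    [[0,0,-7],0,0],
    [[0,0,0],0,0],
    [[0,3,0],0,0],
    [[0,3,0],0,0],
    [[0,0,0],0,0]
  ]
}}

```text
t: 14.35
eef_pos: [0.5909, 0.0781, 0.1116]
tool_rot: [3.141, 0.0, 1.5]
contact_force: [0.3, -0.6, 0.7]
grip_width: 0.009
grip_force: 0.0
```

>>> {"fn": "step_arm", "kwargs": {
  "motion": [
    [[0,2,0],0,0],
    [[0,2,0],0,0],
    [[0,0,0],0,0]
  ]
}}

```text
t: 14.65
eef_pos: [0.5945, 0.0779, 0.1116]
tool_rot: [-3.141, 0.0, 1.5]
contact_force: [-0.2, 0.3, 0.4]
grip_width: 0.009
grip_force: 0.0
```

>>> {"fn": "step_arm", "kwargs": {
  "motion": [
    [[0,2,0],0,0],
    [[0,2,0],0,0],
    [[0,2,0],0,0],
    [[0,0,0],0,0]
  ]
}}

```text
t: 15.05
eef_pos: [0.6008, 0.0775, 0.1119]
tool_rot: [3.141, -0.0, 1.5]
contact_force: [-0.5, -0.3, 1.6]
grip_width: 0.004
grip_force: 1.0
```

>>> {"fn": "step_arm", "kwargs": {
  "motion": [
    [[0,2,0],0,0],
    [[0,2,0],0,0],
    [[0,2,0],0,0],
    [[0,0,0],0,0]
  ]
}}

```text
t: 15.45
eef_pos: [0.6065, 0.0771, 0.1115]
tool_rot: [3.142, -0.0, 1.5]
contact_force: [-0.3, 0.0, 1.1]
grip_width: 0.003
grip_force: 0.5
```

>>> {"fn": "step_arm", "kwargs": {
  "motion": [
    [[0,2,0],0,0],
    [[0,2,0],0,0],
    [[0,0,0],0,0]
  ]
}}

```text
t: 15.75
eef_pos: [0.6093, 0.0769, 0.1113]
tool_rot: [-3.139, 0.0, 1.5]
contact_force: [-5.2, -0.2, 2.4]
grip_width: 0.006
grip_force: 2.4
```

>>> {"fn": "step_arm", "kwargs": {
  "motion": [
    [[0,2,0],0,0],
    [[0,2,0],0,0],
    [[0,0,0],0,0]
  ]
}}

```text
t: 16.05
eef_pos: [0.61, 0.0768, 0.1109]
tool_rot: [-3.132, 0.001, 1.5]
contact_force: [-12.9, -0.4, 9.0]
grip_width: 0.005
grip_force: 7.9
```

>>> {"fn": "step_arm", "kwargs": {
  "motion": [
    [[0,-8,0],0,0],
    [[0,-18,0],0,0],
    [[0,0,-40],0,0],
    [[-36,0,0],0,0],
    [[-36,0,0],0,0],
    [[0,0,0],0,0],
    [[0,0,0],0,0]
  ]
}}

```text
t: 16.75
eef_pos: [0.5841, 0.005, 0.1522]
tool_rot: [3.139, 0.0, 1.497]
contact_force: [0.6, 0.9, 0.2]
grip_width: 0.005
grip_force: 0.0
```

```bash
python3 - <<'E'
from station import r
from h import *
plan(r,[.6084-.026,.0055+.0018,.1115],1.5)
s=r.state();i=r.camera("wrist");C=cam(r,"wrist",s)
th=-.071;x=np.array([np.cos(th),np.sin(th),0]);y=np.array([-x[1],x[0],0]);c=np.array([.5778,.0678,.062])
g=cv2.cvtColor(i,cv2.COLOR_BGR2GRAY)
for k in range(1,7):
    p=c+.035*x+(.084-.024*k)*y
    up=lambda a:w2px(C,p+33e-3*(np.sin(a)*x+np.cos(a)*[0,0,1]))[0]
    l=lambda a:int(np.mean(cv2.getRectSubPix(g,(5,5),tuple(map(float,up(a))))))
    print(k,w2px(C,p)[0].round(),up(-.35).round(),up(.35).round(),[l(a) for a in(-.35,-.2,0,.2,.35,.5)])
E
```

```text
now [0.5841 0.005  0.1522] [3.1391e+00 1.0000e-04 1.4968e+00] F [0.6 0.9 0.2] g 0.005 0.0 t 16.75
shift now-axes mm [ 2.2 -2.  40.7] turn -0.0032 after-turn axes [ 2.2 -1.9 40.7]Traceback (most recent call last):
  File "<stdin>", line 11, in <module>
  File "<stdin>", line 9, in <lambda>
TypeError: can't multiply sequence by non-int of type 'numpy.float64'
```

>>> {"fn": "step_arm", "kwargs": {
  "motion": [
    [[2,-2,0],0,0],
    [[0,0,20],0,0],
    [[0,0,20],0,0],
    [[0,0,0],0,0],
    [[0,0,0],0,0]
  ]
}}

```text
t: 17.3
eef_pos: [0.5812, 0.0098, 0.1115]
tool_rot: [-3.141, -0.0, 1.501]
contact_force: [0.4, -0.2, 0.8]
grip_width: 0.004
grip_force: 0.0
```

>>> {"fn": "step_arm", "kwargs": {
  "motion": [
    [[0,4,0],0,0],
    [[0,4,0],0,0],
    [[0,4,0],0,0],
    [[0,0,0],0,0]
  ]
}}

```text
t: 17.7
eef_pos: [0.5959, 0.0083, 0.1143]
tool_rot: [3.137, -0.001, 1.5]
contact_force: [-1.3, 0.8, 8.3]
grip_width: 0.009
grip_force: 3.4
```

>>> {"fn": "step_arm", "kwargs": {
  "motion": [
    [[0,3,0],0,0],
    [[0,3,0],0,0],
    [[0,3,0],0,0],
    [[0,0,0],0,0]
  ]
}}

```text
t: 18.1
eef_pos: [0.6046, 0.0075, 0.1138]
tool_rot: [3.137, -0.001, 1.5]
contact_force: [-1.0, 0.7, 2.9]
grip_width: 0.006
grip_force: 1.2
```

>>> {"fn": "step_arm", "kwargs": {
  "motion": [
    [[0,2,0],0,0],
    [[0,2,0],0,0],
    [[0,0,0],0,0]
  ]
}}

```text
t: 18.4
eef_pos: [0.6062, 0.0072, 0.1126]
tool_rot: [-3.141, -0.0, 1.5]
contact_force: [-4.3, 0.8, 10.3]
grip_width: 0.005
grip_force: 5.0
```

>>> {"fn": "step_arm", "kwargs": {
  "motion": [
    [[0,2,0],0,0],
    [[0,2,0],0,0],
    [[0,0,0],0,0]
  ]
}}

```text
t: 18.7
eef_pos: [0.607, 0.0072, 0.1124]
tool_rot: [-3.134, -0.0, 1.5]
contact_force: [-12.8, 1.1, 18.9]
grip_width: 0.003
grip_force: 10.9
```

Both pushes stalled against a stop. I back off and check the levers in the image by numbers.

>>> {"fn": "step_arm", "kwargs": {
  "motion": [
    [[0,-8,0],0,0],
    [[0,-25,0],0,0],
    [[0,0,-40],0,0],
    [[-35,-20,-40],0,0],
    [[-35,0,0],0,0],
    [[0,0,0],0,0],
    [[0,0,0],0,0]
  ]
}}

```text
t: 19.4
eef_pos: [0.5548, -0.0566, 0.1868]
tool_rot: [-3.141, 0.0, 1.497]
contact_force: [0.0, 0.1, -0.2]
grip_width: 0.007
grip_force: 0.0
```

```bash
python3 - <<'E'
from station import r
from h import *
s=r.state();i=r.camera("wrist");C=cam(r,"wrist",s);cv2.imwrite("pics/w8.png",i);print(s["eef_pos"])
th=-.071;x=np.array([np.cos(th),np.sin(th),0]);y=np.array([-x[1],x[0],0]);c=np.array([.5778,.0678,.062]);z=np.array([0,0,1.])
g=cv2.cvtColor(i,cv2.COLOR_BGR2GRAY)
for k in range(1,7):
    p=c+.035*x+(.084-.024*k)*y
    up=lambda a:w2px(C,p+29e-3*(np.sin(a)*x+np.cos(a)*z))[0]
    l=lambda a:int(np.mean(cv2.getRectSubPix(g,(3,3),tuple(map(float,up(a))))))
    print(k,w2px(C,p)[0].round(),up(-.35).round(),up(.35).round(),[l(a) for a in np.arange(-.65,.7,.1)])
E
```

```text
[ 0.55483979 -0.0566265   0.18682707]
1 [344. -37.] [338. -58.] [369. -58.] [85, 92, 248, 84, 95, 251, 160, 216, 245, 254, 254, 254, 254, 254]
2 [342.   1.] [336. -14.] [366. -14.] [85, 84, 215, 134, 91, 144, 251, 95, 246, 247, 254, 254, 254, 254]
3 [341.  37.] [334.  27.] [363.  27.] [91, 88, 86, 167, 238, 215, 107, 168, 190, 249, 251, 209, 84, 76]
4 [339.  71.] [332.  65.] [360.  65.] [94, 93, 179, 249, 249, 205, 243, 85, 84, 82, 81, 80, 79, 79]
5 [337. 103.] [331. 101.] [358. 101.] [99, 101, 234, 254, 240, 145, 254, 115, 143, 148, 151, 153, 158, 163]
6 [336. 133.] [329. 134.] [355. 134.] [100, 98, 174, 253, 201, 194, 197, 199, 194, 250, 251, 225, 135, 152]
```

The sw3 and sw6 balls read bright on the far side (+0.25 to +0.45 rad), and sw4 and sw5 are still at the near side. Hand in.

>>> {"fn": "step_arm", "kwargs": {
  "motion": [
    [[0,0,-20],0,0.3],
    [[0,0,0],0,0.3],
    [[0,0,0],0,0.3],
    [[0,0,0],0,0.3],
    [[0,0,0],0,0.3]
  ]
}}

```text
t: 19.95
eef_pos: [0.5546, -0.0549, 0.206]
tool_rot: [-3.14, -0.0, 1.5]
contact_force: [0.4, 0.3, -0.2]
grip_width: 0.296
grip_force: 0.0
```

```bash
python3 -c "
from station import r
print(r.hand_in())"
```

```text
the job is handed in; nothing more can be done
None
```

The job is handed in at about 20 s; no verdict came back. The fuse is home in the clips with the jaw over it, toggles 3 and 6 are on, and 4 and 5 read off; 1 and 2 were never touched, but were out of view in the last check.

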